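Start the heat spreader thumbscrews and back out the crossed one

TASK

Start each of the three thumbscrews of the copper heat spreader gently clockwise. Turn every one that runs freely fully home, its wing along its white marks; if one stiffens early its threads are crossed, so stop at once without forcing it, back it fully out, its wing square to the marks, and leave it there. Leave the loose parts and tools where they are.

Things in the scene. Friction and masses are not known exactly. Their poses are not given: they have to be found in the camera images.
- turntable: Gray ABS lazy-susan turntable, locked, 380 mm across; origin at the centre of its underside, z up, upper face 32 mm above it. Fixed in its middle: a green circuit board 200 x 190 mm under a copper heat spreader 168 x 160 mm (top at 48 mm). Three brass bosses (22 mm across, 10 mm high) stand on the copper 58 mm from the centre, 120 degrees apart, each with a steel thumbscrew.
- mark_a (a point): Foot of thumbscrew a, on its axis: fixed black disc 42 mm across, 2 mm thick; this frame on its top, z up, x along two white home marks. The wing is home when its x lies along the marks. Fully out it stands 1.55 rad (89 deg) anticlockwise of them, seen from above; found 1.05 to 1.35 rad anticlockwise. It stays where left and sinks 2 mm per rad of clockwise turn.
- wing_a (a point): Middle of the wing of thumbscrew a, on its axis; z up, x along the wing: upright steel bar 32 mm long (x), 12 mm thick (y: grip here), 26 mm high, from 9 mm above to 17 mm below this point; then a 10 mm thick shaft and the boss, 13 mm under the wing when out. Sound: even drag up to 0.08 N m to home. Crossed: the same at first, then goes stiff early, 0.55 to 0.95 rad short of home. Unmarked.
- boss_a (a joint): Minute give of the brass boss that thumbscrew a is threaded into, rad, clockwise from above: 0 unloaded, 0.01 per 0.4 N m of torque, springs back; over 0.011 (0.44 N m), either way, it is damaged. When a screw goes stiff (home, crossed, or backed out past its out position) the torque rises by 0.16 N m for each further 0.1 rad that the wing is turned.
- mark_b (a point): Foot of thumbscrew b, on its axis: fixed black disc 42 mm across, 2 mm thick; this frame on its top, z up, x along two white home marks. The wing is home when its x lies along the marks. Fully out it stands 1.55 rad (89 deg) anticlockwise of them, seen from above; found 1.05 to 1.35 rad anticlockwise. It stays where left and sinks 2 mm per rad of clockwise turn.
- wing_b (a point): Middle of the wing of thumbscrew b, on its axis; z up, x along the wing: upright steel bar 32 mm long (x), 12 mm thick (y: grip here), 26 mm high, from 9 mm above to 17 mm below this point; then a 10 mm thick shaft and the boss, 13 mm under the wing when out. Sound: even drag up to 0.08 N m to home. Crossed: the same at first, then goes stiff early, 0.55 to 0.95 rad short of home. Unmarked.
- boss_b (a joint): Minute give of the brass boss that thumbscrew b is threaded into, rad, clockwise from above: 0 unloaded, 0.01 per 0.4 N m of torque, springs back; over 0.011 (0.44 N m), either way, it is damaged. When a screw goes stiff (home, crossed, or backed out past its out position) the torque rises by 0.16 N m for each further 0.1 rad that the wing is turned.
- mark_c (a point): Foot of thumbscrew c, on its axis: fixed black disc 42 mm across, 2 mm thick; this frame on its top, z up, x along two white home marks. The wing is home when its x lies along the marks. Fully out it stands 1.55 rad (89 deg) anticlockwise of them, seen from above; found 1.05 to 1.35 rad anticlockwise. It stays where left and sinks 2 mm per rad of clockwise turn.
- wing_c (a point): Middle of the wing of thumbscrew c, on its axis; z up, x along the wing: upright steel bar 32 mm long (x), 12 mm thick (y: grip here), 26 mm high, from 9 mm above to 17 mm below this point; then a 10 mm thick shaft and the boss, 13 mm under the wing when out. Sound: even drag up to 0.08 N m to home. Crossed: the same at first, then goes stiff early, 0.55 to 0.95 rad short of home. Unmarked.
- boss_c (a joint): Minute give of the brass boss that thumbscrew c is threaded into, rad, clockwise from above: 0 unloaded, 0.01 per 0.4 N m of torque, springs back; over 0.011 (0.44 N m), either way, it is damaged. When a screw goes stiff (home, crossed, or backed out past its out position) the torque rises by 0.16 N m for each further 0.1 rad that the wing is turned.
- buzzer: Black round plastic buzzer, 24 mm across, 10 mm high, loose on the turntable; origin at the centre of its underside. Leave alone.
- dip_socket: Purple plastic DIP socket 36 x 20 x 8 mm, loose on the turntable; origin at the centre of its underside. Leave alone.
- crystal_can: Silver crystal oscillator can 22 x 15 x 10 mm, loose on the turntable; origin at the centre of its underside. Leave alone.
- standoff: White nylon hexagonal standoff, 12 mm across, 16 mm high, standing loose on the turntable; origin at the centre of its underside. Leave alone.
- screwdriver: Orange-handled screwdriver 170 mm long lying on the mat. Leave alone.
- parts_tray: Blue divided parts tray 110 x 150 x 30 mm on the mat; origin at the centre of its underside. Leave alone.
- relay: Yellow relay 28 x 13 x 16 mm on the mat; origin at the centre of its underside. Leave alone.

How it is judged (in metres and radians):
At the end, for the whole second after the job is handed in: The two sound thumbscrews are home (wing within 0.12 rad of its home marks) and the crossed one is backed out (wing more than 1.38 rad from its home marks), and all are released (((angle between the x axis of wing_a and the x axis of mark_a, either way round above 1.38 rad and angle between the x axis of wing_b and the x axis of mark_b, either way round below 0.12 rad and angle between the x axis of wing_c and the x axis of mark_c, either way round below 0.12 rad) or (angle between the x axis of wing_a and the x axis of mark_a, either way round below 0.12 rad and angle between the x axis of wing_b and the x axis of mark_b, either way round above 1.38 rad and angle between the x axis of wing_c and the x axis of mark_c, either way round below 0.12 rad) or (angle between the x axis of wing_a and the x axis of mark_a, either way round below 0.12 rad and angle between the x axis of wing_b and the x axis of mark_b, either way round below 0.12 rad and angle between the x axis of wing_c and the x axis of mark_c, either way round above 1.38 rad))); the robot touches nothing.
It fails at once if a screw was forced: a torque of over 0.44 N m on its boss (value of joint any of boss_a, boss_b, boss_c above 0.011 rad or value of joint any of boss_a, boss_b, boss_c below -0.011 rad).
It fails at once if a loose part or tool was moved by more than 15 mm (distance of any of buzzer, dip_socket, crystal_can, standoff, screwdriver, parts_tray, relay from where it was at the start of the episode above 0.015 m).
It also fails if it takes over 70 s, if anything falls off the work surface, if the arm or the gripper's body presses on something with over 40 N, if the wrist force passes 120 N, or if a joint passes its speed limit or range.

ROBOT

A 6-joint arm with a two-finger parallel gripper is mounted at the origin on the work surface. World frame = base frame: x ahead of the robot, y to its left, z up, the work surface at z = 0. Lengths are in m, angles in degrees, forces in N, time in s.
With the tool pointing down it reaches from about 0.375 to 0.9 m from the base axis. Payload 3.1 kg.
Tool frame: the origin (TCP) lies at the very end of the fingers, on their centre line; the grasp point (between the pads) lies 19 mm behind it; z points along the fingers, y is the line along which they close (so a half turn about z gives the same grasp; the last joint's range is limited). The gripper opens to 87 mm and grips with 3 to 60 N. Pads are 19 mm wide; open, the fingers measure 117 mm over their backs; the gripper's body (75 mm by 190 mm) begins 51 mm behind the grasp point.
Start: joints at [-79.727, 30.224, 82.088, -0, 67.689, -10.227], TCP at [0.219, -0.585, 0.191] pointing down, gripper open.
Joint ranges: [-176.69, 176.69], [-43.24, 126.21], [12.49, 139.97], [-82, 262], [0, 151.66], [-163.58, 163.58]. Speed limits (degrees/s): [159.86, 159.86, 180, 180, 180, 180].

INTERFACE

Orientations are given as a 3x3 rotation matrix whose columns are the frame's x, y, z axes.
In Python, from rig import bot gives the robot as it stands.
- The arm moves only by the tool move_arm, never from a script. Its argument "increments" is a list of rows, each an object with "xyz": the shift along the tool's x, y, z in mm, a list of three; "roll": the turn about the tool's z in rad; "grip": the opening in per cent of the stroke, from 0 (shut) to 100 (fully open). A call has 1 to 5 rows; each row shifts and turns the commanded pose from where the row before left it, along the tool's axes as they then stand; what a row does not reach is not made up. A row lasts 1/12 s, in which the tool goes at most 41.7 mm and 7.16 degrees, less where a joint would pass 70% of its speed; a pose out of reach is approached as far as the arm can. A call is refused whole if a number of a shift passes 41.7 or a number of a turn 0.125, either way. A call with a gripper value outside its range is refused whole. The fingers move at their own pace and stop on an object; the grip force is fixed at half the most. Time passes only in rows, so rows that do not move let the fingers close. It gives the time, the measured TCP pose, the force, the opening and the grip force at its end, in the units of the state.
- bot.read_state(): the state, without advancing time (a new reading comes with each control period).
- bot.capture(name): name is "side" or "top" or "wrist"; returns (picture, depth): 384x512x3 uint8, red, green, blue; 384x512 float32, m along the optical axis (not along the pixel's ray), 0 where there is no reading.
- bot.camera_model(name): a dict with "intrinsics" (3x3 intrinsics, pixels), "rvec" (rotation vector, rad) and "tvec" (3), from world to camera coordinates, as OpenCV has them; the wrist camera has in their place "tool_from_camera" (4x4, takes a point from camera to tool coordinates, whose origin is the TCP and whose axes are the flange's). Camera axes: x right, y down, z forward; pixel columns grow to the right and rows downward; lengths in m; the calibration is good to about 2 mm. The wrist camera is an equidistant fisheye: a pixel r from the principal point sees the ray r / f radians off the axis. A picture is of the moment at which its call begins: read the wrist's pose just before it. camera_model takes no time and is no camera call.
- bot.hand_in(): hands the job in; it is judged then, once.
Trained networks look in the newest picture that a camera, given by its name, has taken for a name from the list of things; names that differ only in an ending like _2 or _b are one class to them, and where a whole thing is asked for, a point or a joint stands for the part that bears it (a point fixed in the world has none). Each returns a list of dicts, best first, with "conf" (0 to 1); they miss things now and then, are a little off and sometimes report something else, mostly with a low value. They report only what shows in the picture. A call takes as long as a camera call.
- bot.spot_in(label, camera): "at" ([x, y, z] in m, in the coordinates of the camera as it stood for that picture, good to about 4 mm: the middle of the surface that is visible of it).
- bot.trace(label, camera): "mask" (384x512 bool, what is visible of it).
The state is a dict: "time_s": time; "joint_positions": joint angles; "qvel": joint speeds; "tau": joint torques, N m; "position": TCP position; "tcp_rot": TCP orientation; "force": force on the tool from outside, world axes, zero at the start; "moment": the same for the moment, N m; "opening": opening from 0.0 (shut) to 1.0 (fully open); "grasp_force": force on a finger pad.
Only numpy, scipy, OpenCV 4.12 (cv2) and the standard library are available. Lean on these libraries where they do the work, as an engineer would, in place of code of your own. Each camera call takes 0.05 s, during which the arm holds its last target. There are 200 camera calls.

## Working session

There is one attempt and no reset: what is moved stays moved. The work goes in short steps, Python scripts to look and compute and a tool call to move; the robot and the scene stay as the last step left them, time stands still between calls to the robot, and variables do not carry over. Pictures are saved under pics/ and viewed, at most 10 in all, crops included, and the job is handed in when it is done.

Besides the shell and the picture viewer there is one more tool, called after "Request:" by a JSON object that holds its "method" and its "body", one argument or row to a line. move_arm: Moves the arm, as the interface text tells. Its arguments: {"type":"object","properties":{"increments":{"type":"array"}},"required":["increments"]}

```bash
mkdir -p pics; ls; python3 - <<'E'
from rig import bot
import cv2
im,d=bot.capture("top"); cv2.imwrite("pics/top.png",im[:,:,::-1])
for l in ["wing_a","mark_a","turntable"]:
    try:
        for r in bot.spot_in(l,"top")[:5]: print(l,r)
    except Exception as e: print(l,e)
m=bot.camera_model("top"); print(m)
import numpy as np
R=cv2.Rodrigues(np.array(m["rvec"]))[0];t=np.array(m["tvec"])
for r in bot.spot_in("wing_a","top")[:6]: print(r["conf"],R.T@(np.array(r["at"])-t))
s=bot.read_state();print({k:s[k] for k in("time_s","position","tcp_rot","force","moment","opening")})
print(bot.camera_model("wrist"))
E
```

```text
pics
wing_a {'at': [-0.0088, 0.0227, 0.8866], 'conf': 0.74}
wing_a {'at': [-0.0699, -0.0528, 0.8982], 'conf': 0.67}
wing_a {'at': [-0.0071, 0.0221, 0.887], 'conf': 0.45}
wing_a {'at': [-0.104, 0.0357, 0.8833], 'conf': 0.4}
mark_a {'at': [-0.11, 0.0442, 0.932], 'conf': 0.61}
mark_a {'at': [-0.0086, 0.0274, 0.9346], 'conf': 0.51}
mark_a {'at': [-0.0715, -0.0503, 0.9487], 'conf': 0.47}
turntable {'at': [-0.0595, 0.0115, 0.9473], 'conf': 0.83}
turntable {'at': [-0.396, 0.0795, 0.9749], 'conf': 0.67}
{'intrinsics': array([[380.92060867,   0.        , 253.86759074],
       [  0.        , 380.92060867, 194.83882375],
       [  0.        ,   0.        ,   1.        ]]), 'rvec': array([ 2.10980634, -2.17280747,  0.15909477]), 'tvec': array([0.00368509, 0.58509012, 0.8979689 ])}
0.74 [ 0.55438798 -0.00409625  0.09594252]
0.67 [0.63251561 0.05475995 0.09614561]
0.45 [ 0.55499176 -0.00581294  0.09562882]
0.4 [0.54380885 0.09144339 0.09772824]
{'time_s': 0.25, 'position': array([ 0.218843  , -0.58503478,  0.19058793]), 'tcp_rot': array([[ 9.36660322e-01,  3.50239069e-01, -1.90063428e-04],
       [ 3.50239080e-01, -9.36659811e-01,  9.92347979e-04],
       [ 1.69534258e-04, -9.96060618e-04, -9.99999490e-01]]), 'force': array([ 0.0569524 , -0.60802284,  0.44728929]), 'moment': array([-0.00634279,  0.05032089, -0.08700751]), 'opening': 0.9977887301464472}
{'intrinsics': array([[297.31863964,   0.        , 254.50027502],
       [  0.        , 297.31863964, 192.61563367],
       [  0.        ,   0.        ,   1.        ]]), 'tool_from_camera': array([[ 2.94612888e-04, -9.54220161e-01, -2.99104995e-01,
         8.31191851e-02],
       [ 9.99999317e-01, -5.71519886e-05,  1.16731005e-03,
         3.03465319e-04],
       [-1.13096523e-03, -2.99105134e-01,  9.54219492e-01,
        -1.94087926e-01],
       [ 0.00000000e+00,  0.00000000e+00,  0.00000000e+00,
         1.00000000e+00]])}
```

View pics/top.png

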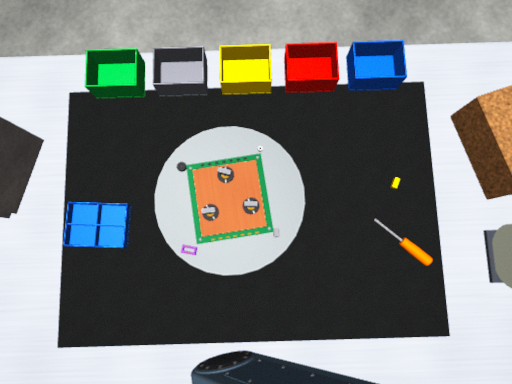

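The top picture shows the turntable at about (230,200), with wings at (226,174), (250,205) and (209,211). The loose parts are all outside the board. I'll move the wrist camera over the board.

Request:
{"method": "move_arm", "body": {
  "increments": [
    {"xyz": [28,-23.5,-3],"roll": 0,"grip": 100},
    {"xyz": [28,-23.5,-3],"roll": 0,"grip": 100},
    {"xyz": [28,-23.5,-3],"roll": 0,"grip": 100},
    {"xyz": [28,-23.5,-3],"roll": 0,"grip": 100},
    {"xyz": [28,-23.5,-3],"roll": 0,"grip": 100}
  ]
}}

```text
time_s: 0.67
position: [0.3093, -0.4247, 0.206]
tcp_rot: [[0.937, 0.35, 0.0], [0.35, -0.937, 0.0], [0.0, -0.0, -1.0]]
force: [1.3, 0.4, -0.8]
opening: 1.004
grasp_force: 0.0
```

Request:
{"method": "move_arm", "body": {
  "increments": [
    {"xyz": [28,-23.5,-3],"roll": 0,"grip": 60},
    {"xyz": [28,-23.5,-3],"roll": 0,"grip": 60},
    {"xyz": [28,-23.5,-3],"roll": 0,"grip": 60},
    {"xyz": [28,-23.5,-3],"roll": 0,"grip": 60},
    {"xyz": [28,-23.5,-3],"roll": 0,"grip": 60}
  ]
}}

```text
time_s: 1.08
position: [0.3994, -0.2655, 0.2213]
tcp_rot: [[0.937, 0.35, 0.0], [0.35, -0.937, -0.0], [0.0, 0.0, -1.0]]
force: [0.9, -1.2, -0.4]
opening: 0.708
grasp_force: 0.0
```

Request:
{"method": "move_arm", "body": {
  "increments": [
    {"xyz": [28,-23.5,-3],"roll": 0,"grip": 60},
    {"xyz": [28,-23.5,-3],"roll": 0,"grip": 60},
    {"xyz": [28,-23.5,-3],"roll": 0,"grip": 60},
    {"xyz": [28,-23.5,-3],"roll": 0,"grip": 60},
    {"xyz": [28,-23.5,-3],"roll": 0,"grip": 60}
  ]
}}

```text
time_s: 1.5
position: [0.4894, -0.1064, 0.2363]
tcp_rot: [[0.937, 0.35, 0.0], [0.35, -0.937, -0.0], [0.0, 0.0, -1.0]]
force: [0.8, -1.1, 0.2]
opening: 0.599
grasp_force: 0.0
```

Request:
{"method": "move_arm", "body": {
  "increments": [
    {"xyz": [28,-23.5,-3],"roll": 0,"grip": 60},
    {"xyz": [28,-23.5,-3],"roll": 0,"grip": 60},
    {"xyz": [28,-23.5,-3],"roll": 0,"grip": 60},
    {"xyz": [28,-23.5,-3],"roll": 0,"grip": 60},
    {"xyz": [0,0,0],"roll": 0,"grip": 60}
  ]
}}

```text
time_s: 1.92
position: [0.564, 0.0246, 0.2488]
tcp_rot: [[0.935, 0.355, 0.004], [0.355, -0.935, 0.003], [0.005, -0.001, -1.0]]
force: [0.2, -1.0, 0.8]
opening: 0.597
grasp_force: 0.0
```

```bash
cat > h.py <<'E'
from rig import bot
import numpy as np, cv2
def wristcam():
    s=bot.read_state(); im,d=bot.capture("wrist"); m=bot.camera_model("wrist")
    T=np.eye(4); T[:3,:3]=s["tcp_rot"]; T[:3,3]=s["position"]
    return im,d,T@m["tool_from_camera"],m["intrinsics"]
def proj(P,W,K):
    c=(np.asarray(P)-W[:3,3])@W[:3,:3]
    n=np.hypot(c[...,0],c[...,1]); th=np.arctan2(n,c[...,2])
    return np.stack([K[0,2]+K[0,0]*th*c[...,0]/n,K[1,2]+K[1,1]*th*c[...,1]/n],-1)
def ortho(im,W,K,z,c,half=.1,px=.0004):
    """world view at height z: image up=+x, right=-y"""
    n=int(2*half/px); u=(np.arange(n)+.5)*px-half
    X,Y=np.meshgrid(c[0]-u,c[1]-u,indexing="ij")
    p=proj(np.stack([X,Y,np.full_like(X,z)],-1),W,K).astype(np.float32)
    return cv2.remap(im,p[...,0],p[...,1],cv2.INTER_CUBIC)
E
python3 - <<'E'
from h import *
im,d,W,K=wristcam(); np.savez("w1.npz",im=im,d=d,W=W,K=K)
for l in("wing_a","mark_a"):
    for r in bot.spot_in(l,"wrist")[:5]: print(l,r["conf"],W[:3,:3]@r["at"]+W[:3,3])
    for i,r in enumerate(bot.trace(l,"wrist")[:5]):
        k=r["mask"];print(r["conf"],k.sum(),np.argwhere(k).mean(0)); np.save(f"{l}{i}.npy",k)
c=(.577,.047)
a=ortho(im,W,K,.096,c,.09,.00045);b=ortho(im,W,K,.050,c,.09,.00045)
cv2.imwrite("pics/o1.png",np.hstack([a,b])[:,:,::-1]); print(a.shape)
E
```

```text
wing_a 0.83 [0.54835892 0.0961053  0.09745836]
wing_a 0.51 [0.6424812  0.059495   0.09993692]
0.8 325 [163.54461538 196.19384615]
0.8 417 [181.51798561 275.36211031]
0.76 276 [103.69565217 251.82246377]
mark_a 0.95 [0.55271376 0.09058423 0.06113284]
mark_a 0.95 [0.64029201 0.05650747 0.04700969]
mark_a 0.76 [ 5.63604035e-01 -5.00343461e-04  6.06725406e-02]
0.8 792 [175.75126263 274.24747475]
0.78 711 [158.38115331 200.33333333]
0.57 775 [103.82709677 252.05935484]
(400, 400, 3)
```

View pics/o1.png

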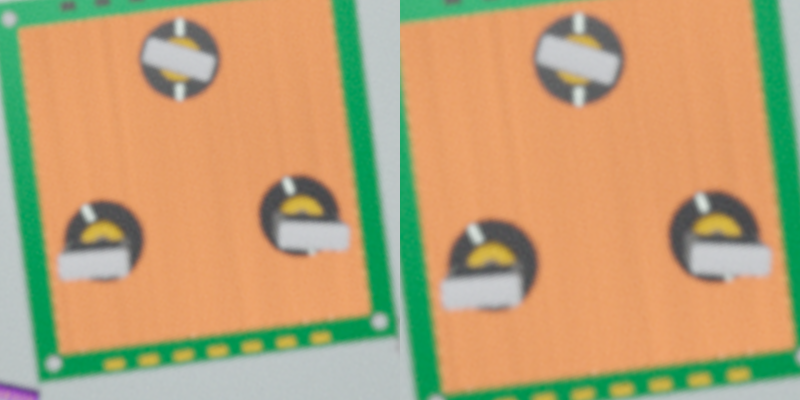

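The orthorectified picture shows the wings in the left half at (180,60), (94,264) and (313,236). In the right half the discs sit at the same centres with visible white marks, about 64–73° clockwise of the wings. I'll fit these now with the arm settled.

```bash
cat >> h.py <<'E'
def fit(im,W,K,c0,zt=.0965,px=.00025,show=None):
    """wing centre/angle and mark angle near c0 (world angles about +z, rad)"""
    a=ortho(im,W,K,zt,c0,.03,px).astype(int); b=ortho(im,W,K,.050,c0,.03,px).astype(int)
    if show: cv2.imwrite(show,np.hstack([cv2.resize(q.astype(np.uint8),(400,400)) for q in(a,b)])[:,:,::-1])
    n=a.shape[0]
    sat=a.max(2)-a.min(2); m=((sat<22)&(a.mean(2)>150)).astype(np.uint8)
    m=cv2.morphologyEx(m,cv2.MORPH_OPEN,np.ones((13,13)))
    cs,_=cv2.findContours(m,0,1); o=max(cs,key=cv2.contourArea); (u,v),(w,h),an=cv2.minAreaRect(o)
    bx=cv2.boxPoints(((u,v),(w,h),an)); e=bx[1]-bx[0]; f=bx[2]-bx[1]; l=e if np.hypot(*e)>np.hypot(*f) else f
    wang=np.arctan2(-l[0],-l[1])  # image right=-y, down=-x
    cen=(c0[0]+.03-(v+.5)*px, c0[1]+.03-(u+.5)*px)
    # marks: white small pixels inside disc annulus, not under wing (in b)
    sb=b.max(2)-b.min(2); X=c0[0]+.03-(np.arange(n)+.5)*px; Y=c0[1]+.03-(np.arange(n)+.5)*px
    XX,YY=np.meshgrid(X,Y,indexing="ij"); r=np.hypot(XX-cen[0],YY-cen[1])
    wm=(sb<45)&(b.mean(2)>150)&(r>.011)&(r<.021)
    th=np.arctan2(YY-cen[1],XX-cen[0])
    return np.array(cen),wang%np.pi,np.array([w,h])*px,wm,th
E
python3 - <<'E'
from h import *
im,d,W,K=wristcam(); s=bot.read_state(); print(s["position"],s["tcp_rot"].round(3)[:,0],s["joint_positions"],s["moment"],s["force"])
for i,c in enumerate([(.640,.056),(.548,.0947),(.5608,-.0039)]):
    cen,wa,wh,wm,th=fit(im,W,K,c)
    print(cen.round(4),"wing",wa.round(3),(wh*1e3).round(1),np.histogram(th[wm],np.arange(-3.2,3.3,.2))[0])
E
```

```text
[0.56011526 0.01798124 0.24783765] [ 0.937  0.349 -0.001] [-9.57428127e+00  2.16364947e+01  8.74602636e+01 -1.93220183e-02
  7.09537683e+01  6.00325191e+01] [-0.04838592 -0.0136324   0.0152895 ] [ 0.23864564 -0.65692701  0.01746142]
[0.6404 0.0565] wing 1.276 [32.2 12.8] [317  21   1  56 224 280 271 284 239  79   1   0   0   0   0 382 361   0
   1  71 320 452 456 462 301  61   2   0   0   0  30 331]
[0.548  0.0945] wing 1.642 [12.5 31.3] [254 386 480 389 174  47   0   0   0   0   0   0   0   0   0   0   0   1
 433 253   0   0   0   0   0 167 489 511 513 508 454 277]
[ 0.5603 -0.0036] wing 1.528 [31.1 13.4] [172 348 495 509 516 509 500  73   0   0   0   0   0   0   0   0 117 465
  80   0   0   0   0   0   0   5  56 152 282 323 256 177]
```

Request:
{"method": "move_arm", "body": {
  "increments": [
    {"xyz": [29.6,-2.7,0],"roll": 0,"grip": 50},
    {"xyz": [29.6,-2.7,0],"roll": 0,"grip": 50},
    {"xyz": [29.6,-2.7,0],"roll": 0,"grip": 50},
    {"xyz": [0,0,14],"roll": -0.115,"grip": 50},
    {"xyz": [0,0,14],"roll": -0.115,"grip": 50}
  ]
}}

```text
time_s: 2.63
position: [0.6431, 0.0568, 0.2203]
tcp_rot: [[0.83, 0.558, 0.003], [0.558, -0.83, -0.0], [0.002, 0.002, -1.0]]
force: [-0.2, -0.9, -0.9]
opening: 0.5
grasp_force: 0.0
```

Request:
{"method": "move_arm", "body": {
  "increments": [
    {"xyz": [0,0,16],"roll": -0.115,"grip": 50},
    {"xyz": [0,0,16],"roll": -0.115,"grip": 50},
    {"xyz": [0,0,16],"roll": -0.115,"grip": 50},
    {"xyz": [0,0,16],"roll": -0.115,"grip": 50},
    {"xyz": [0,0,16],"roll": -0.115,"grip": 50}
  ]
}}

```text
time_s: 3.05
position: [0.6408, 0.0561, 0.1393]
tcp_rot: [[0.394, 0.919, -0.0], [0.919, -0.394, -0.0], [-0.0, -0.0, -1.0]]
force: [-1.0, -0.6, 0.2]
opening: 0.505
grasp_force: 0.0
```

Request:
{"method": "move_arm", "body": {
  "increments": [
    {"xyz": [0,0,10],"roll": -0.115,"grip": 50},
    {"xyz": [0,0,0],"roll": 0,"grip": 50},
    {"xyz": [0,0,0],"roll": 0,"grip": 50},
    {"xyz": [0,0,0],"roll": 0,"grip": 50}
  ]
}}

```text
time_s: 3.38
position: [0.6418, 0.0569, 0.1309]
tcp_rot: [[0.292, 0.956, 0.001], [0.956, -0.292, -0.0], [0.0, 0.001, -1.0]]
force: [-0.3, -0.7, 0.5]
opening: 0.498
grasp_force: 0.0
```

```bash
python3 - <<'E'
from h import *
im,d,W,K=wristcam(); s=bot.read_state(); print(s["time_s"],s["position"],s["tcp_rot"].round(3)[:,0],s["joint_positions"].round(1),s["moment"],s["force"])
cen,wa,wh,wm,th=fit(im,W,K,(.640,.056),show="pics/n1.png")
print(cen.round(4),"wing",wa.round(3),(wh*1e3).round(1))
r=s["tcp_rot"]; e=np.array([*cen,s["position"][2]])-s["position"]; print("tool err mm",(r.T@e*1e3).round(1), "yaw",np.arctan2(r[1,0],r[0,0]))
a=cv2.imread("pics/n1.png"); w=cv2.resize(im[:,:,::-1],(400,300)); cv2.imwrite("pics/n1.png",np.vstack([cv2.resize(a,(600,300)),np.hstack([w,np.zeros((300,200,3),np.uint8)])]))
E
```

```text
3.4333 [0.64202134 0.05710643 0.13118636] [0.292 0.957 0.   ] [-4.8 35.5 82.4 -0.  61.9 12.1] [-0.02522791 -0.07664902  0.0449663 ] [-0.17579658  0.66815069  0.41582429]
[0.6403 0.0574] wing 1.279 [31.4 12. ]
tool err mm [-0.2 -1.7 -0. ] yaw 1.2748524759112019
```

View pics/n1.png

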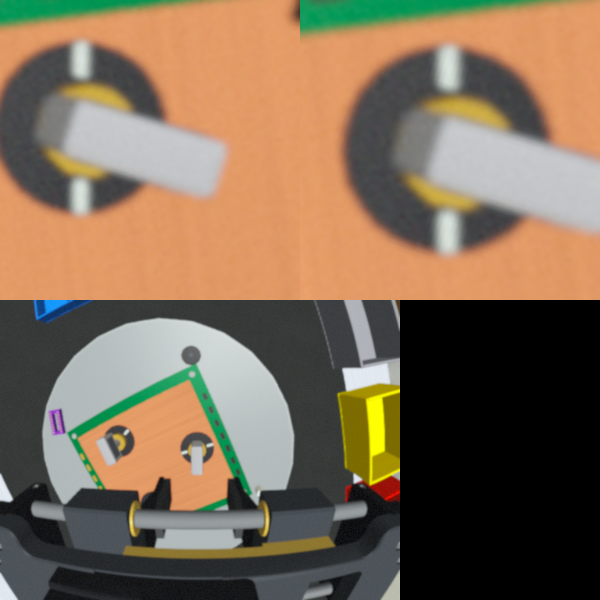

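The wing lies between the open fingers, at (197,455) in the lower view. The disc is centred at (448,150), with its marks along world x, so this wing stands 1.28 rad out. I'll descend and grip.

Request:
{"method": "move_arm", "body": {
  "increments": [
    {"xyz": [0,-1.6,20],"roll": 0,"grip": 50},
    {"xyz": [0,0,20],"roll": 0,"grip": 50},
    {"xyz": [0,0,18],"roll": 0,"grip": 30},
    {"xyz": [0,0,0],"roll": 0,"grip": 20},
    {"xyz": [0,0,0],"roll": 0,"grip": 10}
  ]
}}

```text
time_s: 3.85
position: [0.6395, 0.0582, 0.0722]
tcp_rot: [[0.29, 0.957, -0.001], [0.957, -0.29, 0.0], [-0.0, -0.001, -1.0]]
force: [-0.5, -0.3, 0.7]
opening: 0.356
grasp_force: 0.0
```

Request:
{"method": "move_arm", "body": {
  "increments": [
    {"xyz": [0,0,0],"roll": 0,"grip": 0},
    {"xyz": [0,0,0],"roll": 0,"grip": 0},
    {"xyz": [0,0,0],"roll": 0,"grip": 0}
  ]
}}

```text
time_s: 4.1
position: [0.6409, 0.0582, 0.0737]
tcp_rot: [[0.289, 0.957, 0.003], [0.957, -0.289, -0.0], [0.001, 0.003, -1.0]]
force: [0.2, 0.0, 0.7]
opening: 0.135
grasp_force: 0.0
```

```bash
cat >> h.py <<'E'
def st():
    s=bot.read_state(); r=s["tcp_rot"]
    print(round(s["time_s"],2),"pos",s["position"].round(4),"yaw",round(np.arctan2(r[1,0],r[0,0]),3),"Ftool",(r.T@s["force"]).round(1),"Mworld",s["moment"].round(3),"tau6",s["tau"][5].round(3),"open",round(s["opening"],3),"gf",round(s["grasp_force"],1))
E
python3 -c "from h import *;st()"
```

```text
4.1 pos [0.6409 0.0582 0.0737] yaw 1.278 Ftool [ 0.1  0.2 -0.7] Mworld [-0.027 -0.083  0.011] tau6 0.002 open 0.135 gf 0.0
```

Request:
{"method": "move_arm", "body": {
  "increments": [
    {"xyz": [0,0,0],"roll": 0,"grip": 0},
    {"xyz": [0,0,0],"roll": 0,"grip": 0},
    {"xyz": [0,0,0],"roll": 0,"grip": 0}
  ]
}}

```text
time_s: 4.35
position: [0.6398, 0.0583, 0.0725]
tcp_rot: [[0.289, 0.957, 0.001], [0.957, -0.289, -0.0], [0.0, 0.001, -1.0]]
force: [-0.4, 0.4, 0.5]
opening: 0.014
grasp_force: 0.0
```

```bash
python3 -c "from h import *;st()"
```

```text
4.35 pos [0.6398 0.0583 0.0725] yaw 1.278 Ftool [ 0.3 -0.5 -0.5] Mworld [-0.033 -0.081 -0.015] tau6 0.001 open 0.014 gf 0.0
```

```bash
python3 - <<'E'
from h import *
im,d,W,K=wristcam(); sd,_=bot.capture("side")
m=bot.camera_model("side"); print(m)
def pj(P): return cv2.projectPoints(np.array([P],float),np.array(m["rvec"]),np.array(m["tvec"]),m["intrinsics"],None)[0].ravel()
p=pj((.640,.0565,.09)).astype(int); t=pj(bot.read_state()["position"]); print(p,t)
y,x=max(p[1]-60,0),max(p[0]-80,0)
b=cv2.resize(sd[y:y+120,x:x+160],(800,600),interpolation=2)[:,:,::-1]
a=im[130:330,150:360,::-1]; a=cv2.resize(a,(400,300)); b=cv2.resize(b,(400,300))
cv2.imwrite("pics/s1.png",np.hstack([a,b])); print(x,y)
E
```

```text
{'intrinsics': array([[349.77554638,   0.        , 250.06348074],
       [  0.        , 349.77554638, 191.42425377],
       [  0.        ,   0.        ,   1.        ]]), 'rvec': array([ 0.56048398, -2.54082209,  1.41208309]), 'tvec': array([0.51434994, 0.19760021, 0.83586223])}
[216 190] [216.94121124 196.18441755]
136 130
```

View pics/s1.png

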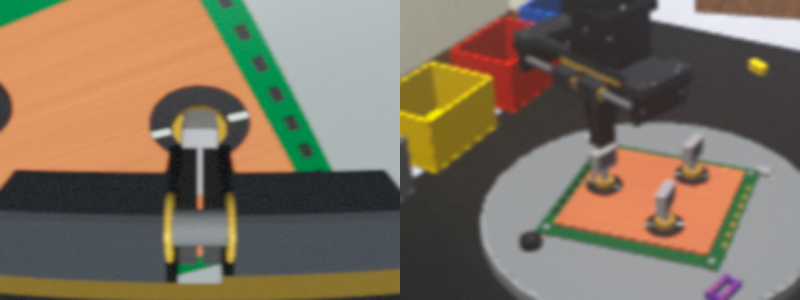

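The wrist view shows the wing's end at (200,130) and the closed fingers behind it, with only a thin gap at (200,170). In the side view the fingers appear to stop at the wing's top. I'll check heights with depth.

```bash
cat >> h.py <<'E'
def cloud(d,W,K):
    v,u=np.mgrid[:384,:512]; x=(u-K[0,2])/K[0,0]; y=(v-K[1,2])/K[1,1]; th=np.hypot(x,y)+1e-9
    t=np.tan(th)/th; c=np.stack([x*t*d,y*t*d,d],-1)
    return c@W[:3,:3].T+W[:3,3]
E
python3 - <<'E'
from h import *
im,d,W,K=wristcam(); P=cloud(d,W,K); s=bot.read_state()
R=s["tcp_rot"]; Q=(P-s["position"])@R*1e3
for v in range(200,262,4):
    print(v,[ (tuple(P[v,u].round(4)),tuple(Q[v,u].round(0)),tuple(im[v,u])) if u==255 else tuple(Q[v,u].round(0)) for u in(245,255,265)])
m=bot.camera_model("side"); sd,ds=bot.capture("side"); Rs=cv2.Rodrigues(m["rvec"])[0]; Ks=m["intrinsics"]
v,u=np.mgrid[:384,:512]; c=np.stack([(u-Ks[0,2])/Ks[0,0]*ds,(v-Ks[1,2])/Ks[1,1]*ds,ds],-1); S=(c-m["tvec"])@Rs
for v in range(180,212,2): print(v,S[v,216].round(3),S[v,220].round(3),sd[v,216])
E
```

```text
200 [(np.float64(9.0), np.float64(-7.0), np.float64(22.0)), ((np.float64(0.6432), np.float64(0.0663), np.float64(0.0498)), (np.float64(9.0), np.float64(1.0), np.float64(22.0)), (np.uint8(96), np.uint8(81), np.uint8(57))), (np.float64(9.0), np.float64(9.0), np.float64(21.0))]
204 [(np.float64(6.0), np.float64(-7.0), np.float64(21.0)), ((np.float64(0.6448), np.float64(0.0718), np.float64(0.0748)), (np.float64(14.0), np.float64(1.0), np.float64(-3.0)), (np.uint8(123), np.uint8(115), np.uint8(105))), (np.float64(6.0), np.float64(9.0), np.float64(21.0))]
208 [(np.float64(5.0), np.float64(-6.0), np.float64(15.0)), ((np.float64(0.6449), np.float64(0.0722), np.float64(0.0839)), (np.float64(15.0), np.float64(1.0), np.float64(-12.0)), (np.uint8(121), np.uint8(121), np.uint8(119))), (np.float64(5.0), np.float64(9.0), np.float64(14.0))]
212 [(np.float64(2.0), np.float64(-6.0), np.float64(13.0)), ((np.float64(0.6448), np.float64(0.0721), np.float64(0.0907)), (np.float64(15.0), np.float64(1.0), np.float64(-19.0)), (np.uint8(125), np.uint8(124), np.uint8(120))), (np.float64(2.0), np.float64(9.0), n
[... 3625 characters left out ...]
.109] [52 43 40]
188 [0.634 0.071 0.107] [0.633 0.052 0.097] [76 70 69]
190 [0.64  0.062 0.094] [0.63  0.057 0.094] [174 169 172]
192 [0.635 0.07  0.094] [0.632 0.055 0.086] [119 113 112]
194 [0.637 0.068 0.086] [0.63  0.058 0.082] [80 73 72]
196 [0.636 0.071 0.081] [0.632 0.055 0.073] [83 75 74]
198 [0.637 0.068 0.072] [0.647 0.028 0.047] [107  98  93]
200 [0.641 0.063 0.062] [0.634 0.052 0.057] [149 126  99]
202 [0.639 0.065 0.057] [0.63  0.06  0.057] [182 143  79]
204 [0.637 0.069 0.053] [0.629 0.062 0.052] [132 101  54]
206 [0.636 0.072 0.049] [0.626 0.067 0.049] [75 60 53]
208 [0.632 0.078 0.047] [0.622 0.075 0.048] [178 105  76]
210 [0.629 0.085 0.046] [0.618 0.081 0.047] [232 138  94]
```

Request:
{"method": "move_arm", "body": {
  "increments": [
    {"xyz": [0,0,0],"roll": 0,"grip": 40},
    {"xyz": [0,0,0],"roll": 0,"grip": 40},
    {"xyz": [0,0,0],"roll": 0,"grip": 40},
    {"xyz": [0,0,0],"roll": 0,"grip": 40}
  ]
}}

```text
time_s: 4.88
position: [0.6396, 0.0583, 0.072]
tcp_rot: [[0.289, 0.957, -0.0], [0.957, -0.289, 0.0], [0.0, -0.0, -1.0]]
force: [0.2, 0.3, 0.4]
opening: 0.222
grasp_force: 0.0
```

```bash
python3 - <<'E'
from h import *
st()
im,d,W,K=wristcam(); P=cloud(d,W,K); s=bot.read_state()
Q=(P-s["position"])@s["tcp_rot"]*1e3
ok=(d>.05)
# fingers: dark points with |x|<25, z<15
m=ok&(im.max(2)<90)&(abs(Q[...,0])<25)&(abs(Q[...,1])<50)&(abs(Q[...,1])>6)&(Q[...,2]<15)&(Q[...,2]>-60)
for lo in range(-60,15,5):
    k=m&(Q[...,2]>=lo)&(Q[...,2]<lo+5); q=Q[k]
    if len(q): print(lo,len(q),"y-",q[q[:,1]<0][:,1].round(0)[[0,-1]] if (q[:,1]<0).any() else "", np.percentile(q[:,1],[0,25,75,100]).round(0),np.percentile(q[:,0],[5,95]).round(0))
cv2.imwrite("pics/s2.png",cv2.resize(im[130:330,130:380,::-1],(750,600)))
E
```

```text
4.88 pos [0.6396 0.0583 0.072 ] yaw 1.278 Ftool [ 0.4  0.1 -0.4] Mworld [-0.029 -0.103  0.062] tau6 -0.0 open 0.222 gf 0.0
-60 242 y- [-17. -10.] [-18. -12.  12.  19.] [-1. 11.]
-55 129 y- [-17.  -9.] [-17. -12.  14.  18.] [ 6. 11.]
-50 169 y- [-17.  -9.] [-17. -12.  13.  18.] [-2. 11.]
-45 122 y- [-17.  -9.] [-17. -13.  14.  18.] [ 7. 11.]
-40 102 y- [-16. -10.] [-17. -14.  14.  18.] [ 9. 11.]
-35 44 y- [-16.  -9.] [-17. -12.  14.  18.] [ 9. 11.]
```

View pics/s2.png

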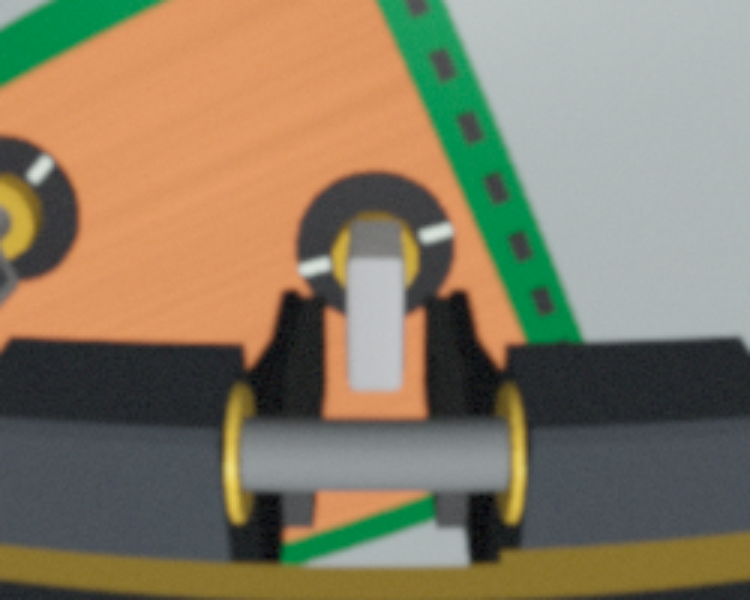

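The fingers straddle the wing, but their visible ends sit about 30 mm behind the reported TCP, at the height of the wing's top. I'll check how low the hand's body is before going deeper.

```bash
python3 - <<'E'
from h import *
im,d,W,K=wristcam(); P=cloud(d,W,K); s=bot.read_state(); st()
Q=(P-s["position"])@s["tcp_rot"]*1e3
m=(d>.02)&(P[...,2]>.1)&(abs(Q[...,0])<70)&(abs(Q[...,1])<110)&(Q[...,2]>-190)
q=Q[m]
for lo in range(-100,100,10):
    k=q[(q[:,1]>=lo)&(q[:,1]<lo+10)]
    if len(k): 
        z=np.percentile(k[:,2],[99,90]); n=k[k[:,2]>z[0]-4]; print(lo,z.round(0),"x",n[:,0].min().round(),n[:,0].max().round(),len(k))
m=(d>.02)&(P[...,2]>.06)&(abs(Q[...,1])>8)&(abs(Q[...,1])<22)&(abs(Q[...,0])<25)
q=Q[m];print(np.percentile(q[:,2],[90,95,98,99,99.8]))
E
```

```text
4.98 pos [0.6396 0.0583 0.072 ] yaw 1.278 Ftool [ 0.6 -0.7 -0.5] Mworld [-0.048 -0.062  0.057] tau6 -0.0 open 0.312 gf 0.0
-100 [-126. -144.] x 36.0 37.0 195
-90 [-104. -114.] x 27.0 38.0 1326
-80 [-103. -107.] x -4.0 37.0 4360
-70 [-115. -119.] x 26.0 33.0 2788
-60 [-115. -118.] x 26.0 33.0 1561
-50 [-109. -120.] x 32.0 38.0 3068
-40 [-108. -118.] x 37.0 38.0 4533
-30 [ -68. -116.] x 10.0 11.0 4910
-20 [-36. -66.] x -10.0 11.0 5736
-10 [-115. -118.] x 26.0 34.0 3448
0 [-115. -118.] x 26.0 34.0 3382
10 [-36. -67.] x -10.0 11.0 5376
20 [ -57. -113.] x 10.0 12.0 4524
30 [-108. -117.] x 37.0 38.0 4050
40 [-108. -119.] x 37.0 38.0 2495
50 [-114. -117.] x -28.0 34.0 1841
60 [-115. -118.] x -29.0 34.0 3629
70 [-103. -108.] x -36.0 37.0 4781
80 [-104. -112.] x -3.0 37.0 1790
90 [-126. -144.] x 37.0 38.0 270
[-51.11820046 -41.95339497 -35.81089704 -33.88731508 -32.08570906]
```

The hand's body is also about 33 mm higher than the stated geometry would put it. So the reported TCP lies about 32 mm beyond the real fingertips, and I need to go 34 mm deeper, watching the force.

Request:
{"method": "move_arm", "body": {
  "increments": [
    {"xyz": [0,1,10],"roll": 0,"grip": 40},
    {"xyz": [0,0,12],"roll": 0,"grip": 40},
    {"xyz": [0,0,0],"roll": 0,"grip": 40}
  ]
}}

```text
time_s: 5.23
position: [0.6383, 0.0581, 0.047]
tcp_rot: [[0.289, 0.957, -0.005], [0.957, -0.289, 0.0], [-0.001, -0.005, -1.0]]
force: [0.2, -0.3, -0.2]
opening: 0.391
grasp_force: 0.0
```

Request:
{"method": "move_arm", "body": {
  "increments": [
    {"xyz": [0,0,7],"roll": 0,"grip": 40},
    {"xyz": [0,0,5],"roll": 0,"grip": 40},
    {"xyz": [0,0,0],"roll": 0,"grip": 40}
  ]
}}

```text
time_s: 5.48
position: [0.6395, 0.058, 0.0364]
tcp_rot: [[0.289, 0.957, -0.003], [0.957, -0.289, 0.0], [-0.001, -0.003, -1.0]]
force: [-0.7, 1.0, -0.3]
opening: 0.4
grasp_force: 0.0
```

```bash
python3 - <<'E'
from h import *
st(); im,d,W,K=wristcam(); P=cloud(d,W,K); s=bot.read_state(); Q=(P-s["position"])@s["tcp_rot"]*1e3
k=(d>.05)&(im.min(2)>140)&(P[...,2]>.09)&(abs(Q[...,1])<12)&(abs(Q[...,0])<25); q=Q[k]; print(len(q),np.percentile(q,[2,98],axis=0).round(1))
m=(d>.02)&(P[...,2]>.062)&(abs(Q[...,1])>8.5)&(abs(Q[...,1])<30)&(abs(Q[...,0])<25)&(im.max(2)<100); q=Q[m]; print("fingers",len(q),np.percentile(q,[1,50,99],axis=0).round(1)); print("inner",q[q[:,1]<0][:,1].max(),q[q[:,1]>0][:,1].min(), "low z",P[m][:,2].min())
E
```

```text
5.48 pos [0.6395 0.058  0.0364] yaw 1.278 Ftool [ 0.7 -1.   0.3] Mworld [ 0.017 -0.068  0.039] tau6 0.002 open 0.4 gf 0.0
606 [[ -0.9  -5.3 -60.8]
 [ 14.3   5.5 -57.9]]
fingers 7493 [[  -7.5  -29.5 -152.6]
 [  22.2  -15.2 -135. ]
 [  25.    29.4  -34.7]]
inner -8.515203190493548 8.505995395143744 low z 0.06800959537161227
```

Request:
{"method": "move_arm", "body": {
  "increments": [
    {"xyz": [-1,0,0],"roll": 0,"grip": 10},
    {"xyz": [0,0,0],"roll": 0,"grip": 0},
    {"xyz": [0,0,0],"roll": 0,"grip": 0},
    {"xyz": [0,0,0],"roll": 0,"grip": 0},
    {"xyz": [0,0,0],"roll": 0,"grip": 0}
  ]
}}

```text
time_s: 5.95
position: [0.6396, 0.0573, 0.0384]
tcp_rot: [[0.289, 0.957, -0.002], [0.957, -0.289, 0.0], [-0.0, -0.002, -1.0]]
force: [-1.1, -0.8, 3.9]
opening: 0.135
grasp_force: 30.0
```

Request:
{"method": "move_arm", "body": {
  "increments": [
    {"xyz": [0,0,0],"roll": 0,"grip": 0},
    {"xyz": [0,0,0],"roll": 0,"grip": 0}
  ]
}}

```text
time_s: 6.12
position: [0.6396, 0.0573, 0.0383]
tcp_rot: [[0.289, 0.957, -0.001], [0.957, -0.289, 0.0], [-0.0, -0.001, -1.0]]
force: [-2.8, -0.0, 2.5]
opening: 0.133
grasp_force: 30.0
```

```bash
python3 -c "from h import *;st()"
```

```text
6.12 pos [0.6396 0.0573 0.0383] yaw 1.278 Ftool [-0.8 -2.7 -2.5] Mworld [ 0.105  0.422 -0.015] tau6 -0.005 open 0.133 gf 30.0
```

Request:
{"method": "move_arm", "body": {
  "increments": [
    {"xyz": [0,0,0.1],"roll": 0.06,"grip": 0},
    {"xyz": [0,0,0.1],"roll": 0.06,"grip": 0},
    {"xyz": [0,0,0],"roll": 0,"grip": 0},
    {"xyz": [0,0,0],"roll": 0,"grip": 0}
  ]
}}

```text
time_s: 6.45
position: [0.6397, 0.0572, 0.0381]
tcp_rot: [[0.4, 0.917, -0.001], [0.917, -0.4, 0.0], [-0.0, -0.001, -1.0]]
force: [-3.9, 1.1, 4.4]
opening: 0.134
grasp_force: 30.0
```

```bash
python3 -c "from h import *;st()"
```

```text
6.45 pos [0.6397 0.0572 0.0381] yaw 1.159 Ftool [-0.6 -4.  -4.4] Mworld [0.087 0.52  0.055] tau6 0.076 open 0.134 gf 30.0
```

Request:
{"method": "move_arm", "body": {
  "increments": [
    {"xyz": [0,0,0.1],"roll": 0.06,"grip": 0},
    {"xyz": [0,0,0.1],"roll": 0.06,"grip": 0},
    {"xyz": [0,0,0],"roll": 0,"grip": 0}
  ]
}}

```text
time_s: 6.7
position: [0.6398, 0.0572, 0.0379]
tcp_rot: [[0.508, 0.861, -0.001], [0.861, -0.508, 0.0], [-0.0, -0.001, -1.0]]
force: [-3.7, 1.7, 5.2]
opening: 0.134
grasp_force: 30.0
```

```bash
python3 -c "from h import *;st()"
```

```text
6.7 pos [0.6398 0.0572 0.0379] yaw 1.038 Ftool [-0.4 -4.  -5.2] Mworld [ 0.11   0.588 -0.008] tau6 0.378 open 0.134 gf 30.0
```

Request:
{"method": "move_arm", "body": {
  "increments": [
    {"xyz": [0,0,0],"roll": 0,"grip": 0},
    {"xyz": [0,0,0],"roll": 0,"grip": 0}
  ]
}}

```text
time_s: 6.87
position: [0.6397, 0.0572, 0.0379]
tcp_rot: [[0.506, 0.863, -0.001], [0.863, -0.506, 0.0], [-0.0, -0.001, -1.0]]
force: [-3.3, 0.3, 4.4]
opening: 0.136
grasp_force: 30.0
```

```bash
python3 -c "from h import *;st()"
```

```text
6.87 pos [0.6397 0.0572 0.0379] yaw 1.041 Ftool [-1.5 -3.  -4.4] Mworld [0.122 0.614 0.016] tau6 0.029 open 0.136 gf 30.0
```

Request:
{"method": "move_arm", "body": {
  "increments": [
    {"xyz": [0,0,0.1],"roll": 0.06,"grip": 0},
    {"xyz": [0,0,0.1],"roll": 0.06,"grip": 0},
    {"xyz": [0,0,0],"roll": 0,"grip": 0},
    {"xyz": [0,0,0],"roll": 0,"grip": 0},
    {"xyz": [0,0,0],"roll": 0,"grip": 0}
  ]
}}

```text
time_s: 7.28
position: [0.6398, 0.0572, 0.0376]
tcp_rot: [[0.605, 0.796, -0.001], [0.796, -0.605, 0.0], [-0.001, -0.001, -1.0]]
force: [-3.4, 1.3, 5.1]
opening: 0.133
grasp_force: 30.0
```

```bash
python3 -c "from h import *;st()"
```

```text
7.28 pos [0.6398 0.0572 0.0376] yaw 0.921 Ftool [-1.  -3.5 -5.1] Mworld [0.126 0.6   0.006] tau6 0.029 open 0.133 gf 30.0
```

Request:
{"method": "move_arm", "body": {
  "increments": [
    {"xyz": [0,0,0.1],"roll": 0.06,"grip": 0},
    {"xyz": [0,0,0.1],"roll": 0.06,"grip": 0},
    {"xyz": [0,0,0],"roll": 0,"grip": 0},
    {"xyz": [0,0,0],"roll": 0,"grip": 0},
    {"xyz": [0,0,0],"roll": 0,"grip": 0}
  ]
}}

```text
time_s: 7.7
position: [0.6398, 0.0571, 0.0374]
tcp_rot: [[0.696, 0.718, -0.001], [0.718, -0.696, 0.0], [-0.001, -0.001, -1.0]]
force: [-4.5, 0.7, 5.0]
opening: 0.133
grasp_force: 30.0
```

```bash
python3 -c "from h import *;st()"
```

```text
7.7 pos [0.6398 0.0571 0.0374] yaw 0.801 Ftool [-2.6 -3.7 -5. ] Mworld [0.128 0.62  0.008] tau6 0.029 open 0.133 gf 30.0
```

Request:
{"method": "move_arm", "body": {
  "increments": [
    {"xyz": [0,0,0.1],"roll": 0.06,"grip": 0},
    {"xyz": [0,0,0.1],"roll": 0.06,"grip": 0},
    {"xyz": [0,0,0],"roll": 0,"grip": 0},
    {"xyz": [0,0,0],"roll": 0,"grip": 0},
    {"xyz": [0,0,0],"roll": 0,"grip": 0}
  ]
}}

```text
time_s: 8.12
position: [0.6398, 0.0571, 0.0372]
tcp_rot: [[0.777, 0.63, -0.001], [0.63, -0.777, 0.0], [-0.001, -0.001, -1.0]]
force: [-3.5, 0.5, 4.5]
opening: 0.136
grasp_force: 30.0
```

```bash
python3 -c "from h import *;st()"
```

```text
8.12 pos [0.6398 0.0571 0.0372] yaw 0.682 Ftool [-2.4 -2.6 -4.5] Mworld [0.072 0.637 0.024] tau6 0.03 open 0.136 gf 30.0
```

Request:
{"method": "move_arm", "body": {
  "increments": [
    {"xyz": [0,0,0.1],"roll": 0.06,"grip": 0},
    {"xyz": [0,0,0.1],"roll": 0.06,"grip": 0},
    {"xyz": [0,0,0],"roll": 0,"grip": 0},
    {"xyz": [0,0,0],"roll": 0,"grip": 0},
    {"xyz": [0,0,0],"roll": 0,"grip": 0}
  ]
}}

```text
time_s: 8.53
position: [0.6399, 0.0571, 0.0369]
tcp_rot: [[0.846, 0.533, -0.001], [0.533, -0.846, -0.0], [-0.001, -0.0, -1.0]]
force: [-3.5, -0.2, 5.3]
opening: 0.133
grasp_force: 30.0
```

```bash
python3 -c "from h import *;st()"
```

```text
8.53 pos [0.6399 0.0571 0.0369] yaw 0.562 Ftool [-3.  -1.7 -5.3] Mworld [0.038 0.643 0.036] tau6 0.03 open 0.133 gf 30.0
```

Request:
{"method": "move_arm", "body": {
  "increments": [
    {"xyz": [0,0,0.1],"roll": 0.06,"grip": 0},
    {"xyz": [0,0,0.1],"roll": 0.06,"grip": 0},
    {"xyz": [0,0,0],"roll": 0,"grip": 0},
    {"xyz": [0,0,0],"roll": 0,"grip": 0},
    {"xyz": [0,0,0],"roll": 0,"grip": 0}
  ]
}}

```text
time_s: 8.95
position: [0.6399, 0.057, 0.0367]
tcp_rot: [[0.904, 0.428, -0.001], [0.428, -0.904, -0.0], [-0.001, -0.0, -1.0]]
force: [-3.7, 1.1, 5.6]
opening: 0.137
grasp_force: 30.0
```

```bash
python3 -c "from h import *;st()"
```

```text
8.95 pos [0.6399 0.057  0.0367] yaw 0.443 Ftool [-2.9 -2.6 -5.6] Mworld [0.098 0.683 0.001] tau6 0.03 open 0.137 gf 30.0
```

Past 0.5 rad with only light drag, so this screw is sound. Running it home.

Request:
{"method": "move_arm", "body": {
  "increments": [
    {"xyz": [0,0,0.1],"roll": 0.07,"grip": 0},
    {"xyz": [0,0,0.1],"roll": 0.07,"grip": 0},
    {"xyz": [0,0,0.1],"roll": 0.07,"grip": 0},
    {"xyz": [0,0,0.1],"roll": 0.07,"grip": 0},
    {"xyz": [0,0,0.1],"roll": 0.07,"grip": 0}
  ]
}}

```text
time_s: 9.37
position: [0.6399, 0.0569, 0.036]
tcp_rot: [[0.996, 0.089, -0.001], [0.089, -0.996, -0.0], [-0.001, 0.0, -1.0]]
force: [-4.1, -0.2, 4.4]
opening: 0.139
grasp_force: 30.0
```

Request:
{"method": "move_arm", "body": {
  "increments": [
    {"xyz": [0,0,0.1],"roll": 0.07,"grip": 0},
    {"xyz": [0,0,0],"roll": 0,"grip": 0},
    {"xyz": [0,0,0],"roll": 0,"grip": 0},
    {"xyz": [0,0,0],"roll": 0,"grip": 0}
  ]
}}

```text
time_s: 9.7
position: [0.6399, 0.0569, 0.0359]
tcp_rot: [[1.0, 0.021, -0.001], [0.021, -1.0, -0.0], [-0.001, 0.0, -1.0]]
force: [-4.4, -0.3, 4.0]
opening: 0.134
grasp_force: 30.0
```

```bash
python3 - <<'E'
from h import *
st()
im,d,W,K=wristcam()
for c in [(.548,.0947),(.5603,-.0037)]:
    cen,wa,wh,wm,th=fit(im,W,K,c); print(cen.round(4),"wing",wa.round(3),(wh*1e3).round(1))
a=[cv2.resize(ortho(im,W,K,.05,c,.03,.00025),(400,400)) for c in [(.64,.0565),(.548,.0947)]]
cv2.imwrite("pics/t2.png",np.hstack(a)[:,:,::-1])
E
```

```text
9.7 pos [0.6399 0.0569 0.0359] yaw 0.021 Ftool [-4.4  0.2 -4. ] Mworld [-0.04   0.773  0.015] tau6 0.018 open 0.134 gf 30.0Traceback (most recent call last):
  File "<stdin>", line 5, in <module>
  File "h.py", line 24, in fit
    cs,_=cv2.findContours(m,0,1); o=max(cs,key=cv2.contourArea); (u,v),(w,h),an=cv2.minAreaRect(o)
                                    ~~~^^^^^^^^^^^^^^^^^^^^^^^^
ValueError: max() iterable argument is empty
```

Request:
{"method": "move_arm", "body": {
  "increments": [
    {"xyz": [0,0,0],"roll": 0,"grip": 40},
    {"xyz": [0,0,0],"roll": 0,"grip": 40},
    {"xyz": [0,0,0],"roll": 0,"grip": 40},
    {"xyz": [0,0,-10],"roll": 0,"grip": 40},
    {"xyz": [0,0,-25],"roll": 0,"grip": 40}
  ]
}}

```text
time_s: 10.17
position: [0.638, 0.0572, 0.0684]
tcp_rot: [[1.0, 0.018, -0.007], [0.018, -1.0, 0.001], [-0.007, -0.001, -1.0]]
force: [-0.3, -0.9, -0.3]
opening: 0.374
grasp_force: 0.0
```

Request:
{"method": "move_arm", "body": {
  "increments": [
    {"xyz": [0,0,-35],"roll": 0,"grip": 40},
    {"xyz": [-15,-6.6,-20],"roll": 0,"grip": 40},
    {"xyz": [-38,-16.5,0],"roll": 0,"grip": 40},
    {"xyz": [-38,-16.4,0],"roll": -0.12,"grip": 40},
    {"xyz": [0,0,0],"roll": -0.12,"grip": 40}
  ]
}}

```text
time_s: 10.58
position: [0.536, 0.0978, 0.1253]
tcp_rot: [[0.965, 0.263, -0.015], [0.263, -0.965, 0.002], [-0.014, -0.006, -1.0]]
force: [-2.2, 1.1, -0.8]
opening: 0.399
grasp_force: 0.0
```

Request:
{"method": "move_arm", "body": {
  "increments": [
    {"xyz": [0,0,0],"roll": -0.12,"grip": 40},
    {"xyz": [0,0,0],"roll": -0.12,"grip": 40},
    {"xyz": [0,0,0],"roll": -0.12,"grip": 40},
    {"xyz": [0,0,0],"roll": -0.12,"grip": 40},
    {"xyz": [0,0,0],"roll": -0.12,"grip": 40}
  ]
}}

```text
time_s: 11.0
position: [0.5495, 0.095, 0.127]
tcp_rot: [[0.649, 0.761, 0.002], [0.761, -0.649, 0.0], [0.002, 0.002, -1.0]]
force: [0.6, 0.6, -0.1]
opening: 0.402
grasp_force: 0.0
```

Request:
{"method": "move_arm", "body": {
  "increments": [
    {"xyz": [0,0,0],"roll": -0.12,"grip": 40},
    {"xyz": [0,0,0],"roll": -0.12,"grip": 40},
    {"xyz": [0,0,0],"roll": -0.12,"grip": 40},
    {"xyz": [0,0,0],"roll": -0.12,"grip": 40},
    {"xyz": [0,0,0],"roll": -0.12,"grip": 40}
  ]
}}

```text
time_s: 11.42
position: [0.5496, 0.095, 0.1269]
tcp_rot: [[0.107, 0.994, 0.002], [0.994, -0.107, 0.0], [0.0, 0.002, -1.0]]
force: [0.5, 0.3, 0.9]
opening: 0.402
grasp_force: 0.0
```

Request:
{"method": "move_arm", "body": {
  "increments": [
    {"xyz": [0,0,0],"roll": -0.12,"grip": 40},
    {"xyz": [0,0,0],"roll": -0.06,"grip": 40},
    {"xyz": [0,0,0],"roll": 0,"grip": 40},
    {"xyz": [0,0,0],"roll": 0,"grip": 40},
    {"xyz": [0,0,0],"roll": 0,"grip": 40}
  ]
}}

```text
time_s: 11.83
position: [0.5491, 0.095, 0.1265]
tcp_rot: [[-0.066, 0.998, 0.001], [0.998, 0.066, 0.0], [-0.0, 0.001, -1.0]]
force: [0.4, -0.8, -0.2]
opening: 0.4
grasp_force: 0.0
```

```bash
python3 - <<'E'
from h import *
st(); s=bot.read_state()
im,d,W,K=wristcam()
C=[(.548,.0947),(.5603,-.0037),(.64,.0567)]
for c in C:
    try:
        cen,wa,wh,wm,th=fit(im,W,K,c,zt=.0965 if c[0]<.6 else .0943); print(cen.round(4),"wing",wa.round(3),(wh*1e3).round(1), (s["tcp_rot"].T@np.array([*(cen-s["position"][:2]),0])*1e3).round(1))
    except Exception as e: print(c,e)
a=[cv2.resize(np.vstack([ortho(im,W,K,z,c,.03,.0002) for z in(.0965,.05)]),(266,532)) for c in C]
cv2.imwrite("pics/t2.png",np.hstack(a)[:,:,::-1])
E
```

```text
11.83 pos [0.5491 0.095  0.1265] yaw 1.636 Ftool [-0.9  0.4  0.2] Mworld [-0.018 -0.107  0.027] tau6 0.002 open 0.4 gf 0.0
[0.5473 0.0962] wing 1.64 [11.7 31.1] [ 1.4 -1.7 -0. ]
[ 0.5599 -0.0058] wing 0.062 [61.  32.3] [-101.2    4.2    0. ]
[0.663  0.0771] wing 1.571 [19.  13.7] [-2.530e+01  1.125e+02  1.000e-01]
```

View pics/t2.png

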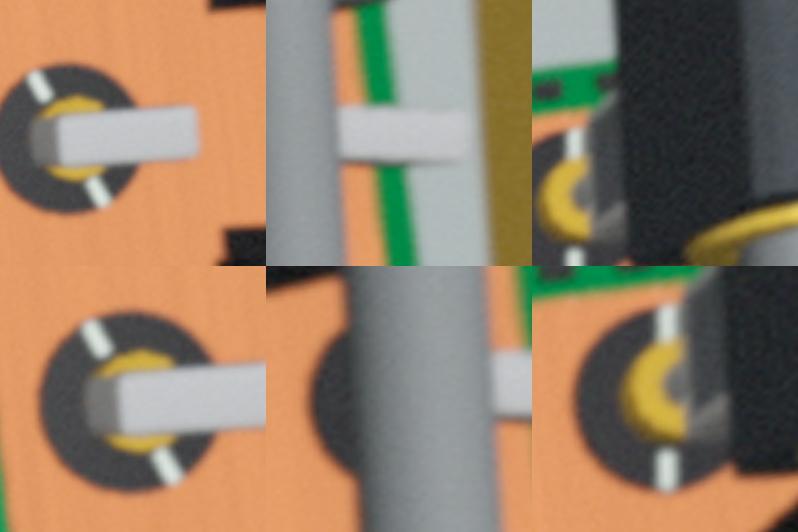

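Lower-left shows disc L centred at about (130,402), with marks at (97,338) and (168,468). Its home is therefore at a world angle of about 0.50, and the wing at 1.64 is 1.14 rad out. The first wing, in the right column, has turned along its vertical marks. I'll descend on L.

Request:
{"method": "move_arm", "body": {
  "increments": [
    {"xyz": [0.8,-1.6,25],"roll": 0,"grip": 40},
    {"xyz": [0,0,25],"roll": 0,"grip": 40},
    {"xyz": [0,0,20],"roll": 0,"grip": 40},
    {"xyz": [0,0,12],"roll": 0,"grip": 40},
    {"xyz": [0,0,6.5],"roll": 0,"grip": 40}
  ]
}}

```text
time_s: 12.3
position: [0.5459, 0.0956, 0.0358]
tcp_rot: [[-0.066, 0.998, -0.003], [0.998, 0.066, 0.0], [0.0, -0.003, -1.0]]
force: [-0.4, -1.0, -0.9]
opening: 0.404
grasp_force: 0.0
```

Request:
{"method": "move_arm", "body": {
  "increments": [
    {"xyz": [0,0,0],"roll": 0,"grip": 30},
    {"xyz": [0,0,0],"roll": 0,"grip": 10},
    {"xyz": [0,0,0],"roll": 0,"grip": 0},
    {"xyz": [0,0,0],"roll": 0,"grip": 0},
    {"xyz": [0,0,0],"roll": 0,"grip": 0}
  ]
}}

```text
time_s: 12.72
position: [0.5467, 0.0956, 0.0385]
tcp_rot: [[-0.067, 0.998, -0.0], [0.998, 0.067, -0.0], [-0.0, -0.0, -1.0]]
force: [-0.4, -0.1, 4.2]
opening: 0.134
grasp_force: 30.0
```

Request:
{"method": "move_arm", "body": {
  "increments": [
    {"xyz": [0,0,0],"roll": 0,"grip": 0},
    {"xyz": [0,0,0],"roll": 0,"grip": 0},
    {"xyz": [0,0,0],"roll": 0,"grip": 0}
  ]
}}

```text
time_s: 12.97
position: [0.5468, 0.0956, 0.0384]
tcp_rot: [[-0.067, 0.998, 0.0], [0.998, 0.067, -0.0], [-0.0, 0.0, -1.0]]
force: [-2.8, -0.2, 5.9]
opening: 0.138
grasp_force: 30.0
```

```bash
python3 -c "from h import *;st()"
```

```text
12.97 pos [0.5468 0.0956 0.0384] yaw 1.638 Ftool [-0.  -2.9 -5.9] Mworld [-0.063  0.298  0.004] tau6 0.014 open 0.138 gf 30.0
```

Request:
{"method": "move_arm", "body": {
  "increments": [
    {"xyz": [0,0,0.1],"roll": 0.06,"grip": 0},
    {"xyz": [0,0,0.1],"roll": 0.06,"grip": 0},
    {"xyz": [0,0,0],"roll": 0,"grip": 0},
    {"xyz": [0,0,0],"roll": 0,"grip": 0},
    {"xyz": [0,0,0],"roll": 0,"grip": 0}
  ]
}}

```text
time_s: 13.38
position: [0.5468, 0.0956, 0.0382]
tcp_rot: [[0.053, 0.999, 0.0], [0.999, -0.053, -0.0], [-0.0, 0.0, -1.0]]
force: [-2.0, -0.5, 5.4]
opening: 0.138
grasp_force: 30.0
```

```bash
python3 -c "from h import *;st()"
```

```text
13.38 pos [0.5468 0.0956 0.0382] yaw 1.518 Ftool [-0.6 -2.  -5.4] Mworld [-0.13   0.339 -0.011] tau6 0.009 open 0.138 gf 30.0
```

Request:
{"method": "move_arm", "body": {
  "increments": [
    {"xyz": [0,0,0.1],"roll": 0.06,"grip": 0},
    {"xyz": [0,0,0.1],"roll": 0.06,"grip": 0},
    {"xyz": [0,0,0],"roll": 0,"grip": 0},
    {"xyz": [0,0,0],"roll": 0,"grip": 0},
    {"xyz": [0,0,0],"roll": 0,"grip": 0}
  ]
}}

```text
time_s: 13.8
position: [0.5468, 0.0956, 0.0379]
tcp_rot: [[0.172, 0.985, -0.0], [0.985, -0.172, -0.0], [-0.0, -0.0, -1.0]]
force: [-2.4, -0.5, 4.6]
opening: 0.14
grasp_force: 30.0
```

```bash
python3 -c "from h import *;st()"
```

```text
13.8 pos [0.5468 0.0956 0.0379] yaw 1.398 Ftool [-0.9 -2.3 -4.6] Mworld [-0.088  0.34  -0.011] tau6 0.009 open 0.14 gf 30.0
```

Request:
{"method": "move_arm", "body": {
  "increments": [
    {"xyz": [0,0,0.1],"roll": 0.06,"grip": 0},
    {"xyz": [0,0,0.1],"roll": 0.06,"grip": 0},
    {"xyz": [0,0,0],"roll": 0,"grip": 0},
    {"xyz": [0,0,0],"roll": 0,"grip": 0},
    {"xyz": [0,0,0],"roll": 0,"grip": 0}
  ]
}}

```text
time_s: 14.22
position: [0.5468, 0.0956, 0.0377]
tcp_rot: [[0.289, 0.957, -0.0], [0.957, -0.289, -0.0], [-0.0, 0.0, -1.0]]
force: [-3.0, -0.8, 5.4]
opening: 0.133
grasp_force: 30.0
```

```bash
python3 -c "from h import *;st()"
```

```text
14.22 pos [0.5468 0.0956 0.0377] yaw 1.278 Ftool [-1.7 -2.7 -5.4] Mworld [-0.076  0.351 -0.022] tau6 0.01 open 0.133 gf 30.0
```

Request:
{"method": "move_arm", "body": {
  "increments": [
    {"xyz": [0,0,0.1],"roll": 0.06,"grip": 0},
    {"xyz": [0,0,0.1],"roll": 0.06,"grip": 0},
    {"xyz": [0,0,0],"roll": 0,"grip": 0},
    {"xyz": [0,0,0],"roll": 0,"grip": 0},
    {"xyz": [0,0,0],"roll": 0,"grip": 0}
  ]
}}

```text
time_s: 14.63
position: [0.5467, 0.0956, 0.0374]
tcp_rot: [[0.401, 0.916, -0.0], [0.916, -0.401, -0.0], [-0.0, -0.0, -1.0]]
force: [-2.3, 0.1, 4.7]
opening: 0.137
grasp_force: 30.0
```

```bash
python3 -c "from h import *;st()"
```

```text
14.63 pos [0.5467 0.0956 0.0374] yaw 1.158 Ftool [-0.8 -2.2 -4.7] Mworld [-0.151  0.344 -0.02 ] tau6 0.01 open 0.137 gf 30.0
```

Request:
{"method": "move_arm", "body": {
  "increments": [
    {"xyz": [0,0,0.1],"roll": 0.06,"grip": 0},
    {"xyz": [0,0,0.1],"roll": 0.06,"grip": 0},
    {"xyz": [0,0,0],"roll": 0,"grip": 0},
    {"xyz": [0,0,0],"roll": 0,"grip": 0},
    {"xyz": [0,0,0],"roll": 0,"grip": 0}
  ]
}}

```text
time_s: 15.05
position: [0.5467, 0.0956, 0.0372]
tcp_rot: [[0.508, 0.861, -0.0], [0.861, -0.508, -0.0], [-0.0, -0.0, -1.0]]
force: [-2.7, -0.8, 4.0]
opening: 0.132
grasp_force: 30.0
```

```bash
python3 -c "from h import *;st()"
```

```text
15.05 pos [0.5467 0.0956 0.0372] yaw 1.038 Ftool [-2.  -1.9 -4. ] Mworld [-0.131  0.433 -0.045] tau6 0.01 open 0.132 gf 30.0
```

Request:
{"method": "move_arm", "body": {
  "increments": [
    {"xyz": [0,0,0.1],"roll": 0.06,"grip": 0},
    {"xyz": [0,0,0.1],"roll": 0.06,"grip": 0},
    {"xyz": [0,0,0],"roll": 0,"grip": 0},
    {"xyz": [0,0,0],"roll": 0,"grip": 0},
    {"xyz": [0,0,0],"roll": 0,"grip": 0}
  ]
}}

```text
time_s: 15.47
position: [0.5468, 0.0955, 0.037]
tcp_rot: [[0.607, 0.794, -0.0], [0.794, -0.607, -0.0], [-0.0, 0.0, -1.0]]
force: [-2.5, -0.8, 5.8]
opening: 0.137
grasp_force: 30.0
```

```bash
python3 -c "from h import *;st()"
```

```text
15.47 pos [0.5468 0.0955 0.037 ] yaw 0.918 Ftool [-2.1 -1.5 -5.8] Mworld [-0.133  0.349  0.019] tau6 0.011 open 0.137 gf 30.0
```

Sound again. I'll run it home to a yaw of about 0.51, release, and go to the third.

Request:
{"method": "move_arm", "body": {
  "increments": [
    {"xyz": [0,0,0.14],"roll": 0.068,"grip": 0},
    {"xyz": [0,0,0.14],"roll": 0.068,"grip": 0},
    {"xyz": [0,0,0.14],"roll": 0.068,"grip": 0},
    {"xyz": [0,0,0.14],"roll": 0.068,"grip": 0},
    {"xyz": [0,0,0.14],"roll": 0.068,"grip": 0}
  ]
}}

```text
time_s: 15.88
position: [0.5467, 0.0955, 0.0363]
tcp_rot: [[0.839, 0.544, -0.0], [0.544, -0.839, -0.0], [-0.0, 0.0, -1.0]]
force: [-1.6, -1.1, 5.2]
opening: 0.138
grasp_force: 30.0
```

Request:
{"method": "move_arm", "body": {
  "increments": [
    {"xyz": [0,0,0.1],"roll": 0.068,"grip": 0},
    {"xyz": [0,0,0],"roll": 0,"grip": 0},
    {"xyz": [0,0,0],"roll": 0,"grip": 0},
    {"xyz": [0,0,0],"roll": 0,"grip": 0}
  ]
}}

```text
time_s: 16.22
position: [0.5467, 0.0955, 0.0362]
tcp_rot: [[0.872, 0.489, -0.0], [0.489, -0.872, -0.0], [-0.0, 0.0, -1.0]]
force: [-2.6, -0.6, 5.1]
opening: 0.132
grasp_force: 30.0
```

```bash
python3 -c "from h import *;st()"
```

```text
16.22 pos [0.5467 0.0955 0.0362] yaw 0.511 Ftool [-2.6 -0.7 -5.1] Mworld [-0.119  0.379  0.064] tau6 0.009 open 0.132 gf 30.0
```

Request:
{"method": "move_arm", "body": {
  "increments": [
    {"xyz": [0,0,0],"roll": 0,"grip": 40},
    {"xyz": [0,0,0],"roll": 0,"grip": 40},
    {"xyz": [0,0,0],"roll": 0,"grip": 40},
    {"xyz": [0,0,-10],"roll": 0,"grip": 40},
    {"xyz": [0,0,-25],"roll": 0,"grip": 40}
  ]
}}

```text
time_s: 16.63
position: [0.5445, 0.0956, 0.0685]
tcp_rot: [[0.873, 0.488, -0.007], [0.488, -0.873, 0.0], [-0.006, -0.004, -1.0]]
force: [0.1, 0.8, -0.2]
opening: 0.378
grasp_force: 0.0
```

Request:
{"method": "move_arm", "body": {
  "increments": [
    {"xyz": [0,0,-35],"roll": 0,"grip": 40},
    {"xyz": [0,0,-20],"roll": 0,"grip": 40},
    {"xyz": [-12,31,0],"roll": 0,"grip": 40},
    {"xyz": [-12,31,0],"roll": 0,"grip": 40},
    {"xyz": [-12,31,0],"roll": 0,"grip": 40}
  ]
}}

```text
time_s: 17.05
position: [0.5617, -0.0037, 0.1272]
tcp_rot: [[0.872, 0.49, 0.003], [0.49, -0.872, -0.001], [0.002, 0.002, -1.0]]
force: [0.6, 0.2, -0.5]
opening: 0.404
grasp_force: 0.0
```

Request:
{"method": "move_arm", "body": {
  "increments": [
    {"xyz": [0,0,0],"roll": -0.115,"grip": 40},
    {"xyz": [0,0,0],"roll": -0.115,"grip": 40},
    {"xyz": [0,0,0],"roll": -0.115,"grip": 40},
    {"xyz": [0,0,0],"roll": -0.115,"grip": 40},
    {"xyz": [0,0,0],"roll": -0.115,"grip": 40}
  ]
}}

```text
time_s: 17.47
position: [0.5612, -0.0034, 0.1262]
tcp_rot: [[0.462, 0.887, 0.001], [0.887, -0.462, -0.0], [0.0, 0.001, -1.0]]
force: [0.0, -0.1, -0.0]
opening: 0.403
grasp_force: 0.0
```

Request:
{"method": "move_arm", "body": {
  "increments": [
    {"xyz": [0,0,0],"roll": -0.115,"grip": 40},
    {"xyz": [0,0,0],"roll": -0.115,"grip": 40},
    {"xyz": [0,0,0],"roll": -0.115,"grip": 40},
    {"xyz": [0,0,0],"roll": -0.1,"grip": 40},
    {"xyz": [0,0,0],"roll": 0,"grip": 40}
  ]
}}

```text
time_s: 17.88
position: [0.5611, -0.0031, 0.1261]
tcp_rot: [[0.039, 0.999, 0.001], [0.999, -0.039, -0.0], [-0.0, 0.001, -1.0]]
force: [-0.6, -1.4, -0.8]
opening: 0.401
grasp_force: 0.0
```

Request:
{"method": "move_arm", "body": {
  "increments": [
    {"xyz": [0,0,0],"roll": 0,"grip": 40},
    {"xyz": [0,0,0],"roll": 0,"grip": 40},
    {"xyz": [0,0,0],"roll": 0,"grip": 40}
  ]
}}

```text
time_s: 18.13
position: [0.561, -0.0031, 0.1257]
tcp_rot: [[0.042, 0.999, 0.0], [0.999, -0.042, -0.0], [-0.0, 0.0, -1.0]]
force: [-0.4, -0.1, -0.2]
opening: 0.395
grasp_force: 0.0
```

```bash
python3 - <<'E'
from h import *
st(); s=bot.read_state()
im,d,W,K=wristcam()
C=[(.5603,-.0037),(.5475,.0955),(.64,.0567)]
for c in C:
    try:
        cen,wa,wh,wm,th=fit(im,W,K,c,zt=.0965 if c[1]<0 else .0943); print(cen.round(4),"wing",wa.round(3),(wh*1e3).round(1), (s["tcp_rot"].T@np.array([*(cen-s["position"][:2]),0])*1e3).round(1))
    except Exception as e: print(c,e)
a=[cv2.resize(np.vstack([ortho(im,W,K,z,c,.03,.0002) for z in(.0965,.05)]),(266,532)) for c in C]
cv2.imwrite("pics/t3.png",np.hstack(a)[:,:,::-1])
E
```

```text
18.13 pos [ 0.561  -0.0031  0.1257] yaw 1.528 Ftool [-0.1 -0.4  0.2] Mworld [-0.007 -0.094 -0.019] tau6 0.009 open 0.395 gf 0.0
[ 0.5606 -0.0278] wing 0.0 [47.7 11.5] [-24.7   0.6   0. ]
[0.5483 0.0958] wing 0.517 [33.7 11.6] [ 98.3 -16.9  -0. ]
[0.6639 0.0567] wing 1.571 [12.  59.8] [ 64.1 100.2   0. ]
```

View pics/t3.png

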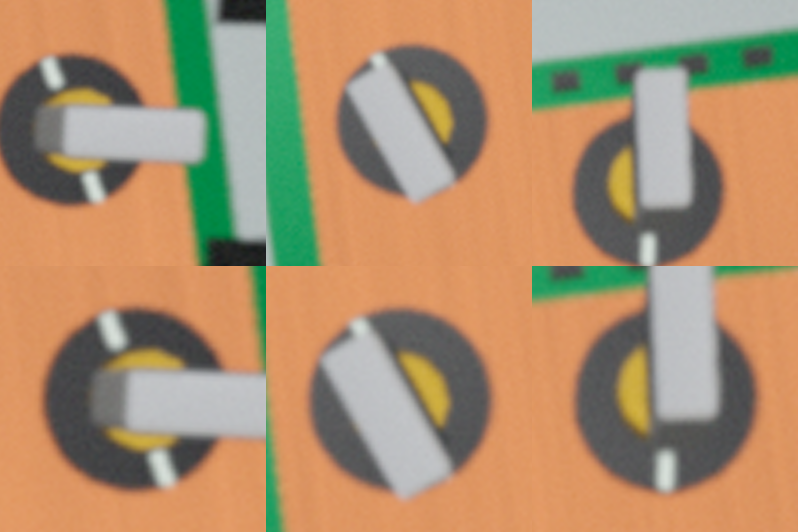

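The picture shows L (middle) and T (right) along their marks. R (left) has marks at (112,330) and (162,468), so its home is at about 0.35 and its wing at 1.53 is 1.18 rad out. I'll grip R.

Request:
{"method": "move_arm", "body": {
  "increments": [
    {"xyz": [-0.8,-0.6,25],"roll": 0,"grip": 40},
    {"xyz": [0,0,25],"roll": 0,"grip": 40},
    {"xyz": [0,0,20],"roll": 0,"grip": 40},
    {"xyz": [0,0,12],"roll": 0,"grip": 40},
    {"xyz": [0,0,5.5],"roll": 0,"grip": 40}
  ]
}}

```text
time_s: 18.6
position: [0.5589, -0.0037, 0.0361]
tcp_rot: [[0.042, 0.999, -0.004], [0.999, -0.042, 0.001], [0.001, -0.004, -1.0]]
force: [-0.6, -0.2, -0.1]
opening: 0.4
grasp_force: 0.0
```

Request:
{"method": "move_arm", "body": {
  "increments": [
    {"xyz": [0,0,0],"roll": 0,"grip": 30},
    {"xyz": [0,0,0],"roll": 0,"grip": 10},
    {"xyz": [0,0,0],"roll": 0,"grip": 0},
    {"xyz": [0,0,0],"roll": 0,"grip": 0},
    {"xyz": [0,0,0],"roll": 0,"grip": 0}
  ]
}}

```text
time_s: 19.02
position: [0.5596, -0.0039, 0.039]
tcp_rot: [[0.041, 0.999, -0.001], [0.999, -0.041, -0.0], [-0.0, -0.001, -1.0]]
force: [-1.2, -0.2, 4.6]
opening: 0.137
grasp_force: 30.0
```

Request:
{"method": "move_arm", "body": {
  "increments": [
    {"xyz": [0,0,0],"roll": 0,"grip": 0},
    {"xyz": [0,0,0],"roll": 0,"grip": 0},
    {"xyz": [0,0,0],"roll": 0,"grip": 0}
  ]
}}

```text
time_s: 19.27
position: [0.5597, -0.004, 0.0389]
tcp_rot: [[0.041, 0.999, -0.001], [0.999, -0.041, -0.0], [-0.0, -0.001, -1.0]]
force: [-3.5, -0.1, 6.4]
opening: 0.136
grasp_force: 30.0
```

Request:
{"method": "move_arm", "body": {
  "increments": [
    {"xyz": [0,0,0.1],"roll": 0.06,"grip": 0},
    {"xyz": [0,0,0.1],"roll": 0.06,"grip": 0},
    {"xyz": [0,0,0],"roll": 0,"grip": 0},
    {"xyz": [0,0,0],"roll": 0,"grip": 0},
    {"xyz": [0,0,0],"roll": 0,"grip": 0}
  ]
}}

```text
time_s: 19.68
position: [0.5597, -0.0039, 0.0387]
tcp_rot: [[0.16, 0.987, -0.001], [0.987, -0.16, -0.0], [-0.0, -0.001, -1.0]]
force: [-3.2, -0.1, 6.7]
opening: 0.133
grasp_force: 30.0
```

```bash
python3 -c "from h import *;st()"
```

```text
19.68 pos [ 0.5597 -0.0039  0.0387] yaw 1.41 Ftool [-0.6 -3.2 -6.7] Mworld [-0.12   0.534  0.063] tau6 0.018 open 0.133 gf 30.0
```

Request:
{"method": "move_arm", "body": {
  "increments": [
    {"xyz": [0,0,0.1],"roll": 0.05,"grip": 0},
    {"xyz": [0,0,0.1],"roll": 0.05,"grip": 0},
    {"xyz": [0,0,0],"roll": 0,"grip": 0},
    {"xyz": [0,0,0],"roll": 0,"grip": 0},
    {"xyz": [0,0,0],"roll": 0,"grip": 0}
  ]
}}

```text
time_s: 20.1
position: [0.5597, -0.004, 0.0385]
tcp_rot: [[0.258, 0.966, -0.001], [0.966, -0.258, -0.0], [-0.0, -0.001, -1.0]]
force: [-3.0, -0.4, 6.8]
opening: 0.134
grasp_force: 30.0
```

```bash
python3 -c "from h import *;st()"
```

```text
20.1 pos [ 0.5597 -0.004   0.0385] yaw 1.31 Ftool [-1.1 -2.8 -6.8] Mworld [-0.135  0.532 -0.005] tau6 0.02 open 0.134 gf 30.0
```

Request:
{"method": "move_arm", "body": {
  "increments": [
    {"xyz": [0,0,0.1],"roll": 0.05,"grip": 0},
    {"xyz": [0,0,0.1],"roll": 0.05,"grip": 0},
    {"xyz": [0,0,0],"roll": 0,"grip": 0},
    {"xyz": [0,0,0],"roll": 0,"grip": 0},
    {"xyz": [0,0,0],"roll": 0,"grip": 0}
  ]
}}

```text
time_s: 20.52
position: [0.5597, -0.004, 0.0383]
tcp_rot: [[0.353, 0.936, -0.001], [0.936, -0.353, -0.0], [-0.0, -0.001, -1.0]]
force: [-3.4, -0.4, 6.0]
opening: 0.134
grasp_force: 30.0
```

```bash
python3 -c "from h import *;st()"
```

```text
20.52 pos [ 0.5597 -0.004   0.0383] yaw 1.21 Ftool [-1.6 -3.  -6. ] Mworld [-0.188  0.578  0.06 ] tau6 0.02 open 0.134 gf 30.0
```

Request:
{"method": "move_arm", "body": {
  "increments": [
    {"xyz": [0,0,0.1],"roll": 0.05,"grip": 0},
    {"xyz": [0,0,0.1],"roll": 0.05,"grip": 0},
    {"xyz": [0,0,0],"roll": 0,"grip": 0},
    {"xyz": [0,0,0],"roll": 0,"grip": 0},
    {"xyz": [0,0,0],"roll": 0,"grip": 0}
  ]
}}

```text
time_s: 20.93
position: [0.5597, -0.0039, 0.0381]
tcp_rot: [[0.445, 0.896, -0.001], [0.896, -0.445, -0.0], [-0.001, -0.001, -1.0]]
force: [-3.6, -0.4, 6.3]
opening: 0.129
grasp_force: 30.0
```

```bash
python3 -c "from h import *;st()"
```

```text
20.93 pos [ 0.5597 -0.0039  0.0381] yaw 1.11 Ftool [-1.9 -3.  -6.3] Mworld [-0.156  0.603 -0.021] tau6 0.02 open 0.129 gf 30.0
```

Request:
{"method": "move_arm", "body": {
  "increments": [
    {"xyz": [0,0,0.1],"roll": 0.05,"grip": 0},
    {"xyz": [0,0,0.1],"roll": 0.05,"grip": 0},
    {"xyz": [0,0,0],"roll": 0,"grip": 0},
    {"xyz": [0,0,0],"roll": 0,"grip": 0},
    {"xyz": [0,0,0],"roll": 0,"grip": 0}
  ]
}}

```text
time_s: 21.35
position: [0.5597, -0.004, 0.0379]
tcp_rot: [[0.532, 0.847, -0.001], [0.847, -0.532, -0.0], [-0.001, -0.0, -1.0]]
force: [-3.7, -1.5, 6.3]
opening: 0.136
grasp_force: 30.0
```

```bash
python3 -c "from h import *;st()"
```

```text
21.35 pos [ 0.5597 -0.004   0.0379] yaw 1.01 Ftool [-3.2 -2.3 -6.3] Mworld [-0.119  0.597  0.035] tau6 0.055 open 0.136 gf 30.0
```

Request:
{"method": "move_arm", "body": {
  "increments": [
    {"xyz": [0,0,0.1],"roll": 0.03,"grip": 0},
    {"xyz": [0,0,0],"roll": 0.03,"grip": 0},
    {"xyz": [0,0,0],"roll": 0,"grip": 0},
    {"xyz": [0,0,0],"roll": 0,"grip": 0},
    {"xyz": [0,0,0],"roll": 0,"grip": 0}
  ]
}}

```text
time_s: 21.77
position: [0.5597, -0.004, 0.0379]
tcp_rot: [[0.581, 0.814, -0.001], [0.814, -0.581, -0.0], [-0.001, -0.0, -1.0]]
force: [-4.3, -0.7, 7.5]
opening: 0.135
grasp_force: 30.0
```

```bash
python3 -c "from h import *;st()"
```

```text
21.77 pos [ 0.5597 -0.004   0.0379] yaw 0.951 Ftool [-3.1 -3.1 -7.5] Mworld [-0.075  0.51   0.156] tau6 0.138 open 0.135 gf 30.0
```

The torque is rising at about 0.14 N m per 0.1 rad, at roughly 0.6 rad short of home. So R is the crossed one. I'll stop and back it fully out.

Request:
{"method": "move_arm", "body": {
  "increments": [
    {"xyz": [0,0,-0.2],"roll": -0.1,"grip": 0},
    {"xyz": [0,0,-0.2],"roll": -0.1,"grip": 0},
    {"xyz": [0,0,-0.2],"roll": -0.1,"grip": 0},
    {"xyz": [0,0,-0.2],"roll": -0.1,"grip": 0},
    {"xyz": [0,0,-0.2],"roll": -0.1,"grip": 0}
  ]
}}

```text
time_s: 22.18
position: [0.5597, -0.0039, 0.0387]
tcp_rot: [[0.116, 0.993, -0.001], [0.993, -0.116, -0.0], [-0.0, -0.001, -1.0]]
force: [-2.0, -0.6, 4.9]
opening: 0.134
grasp_force: 30.0
```

Request:
{"method": "move_arm", "body": {
  "increments": [
    {"xyz": [0,0,-0.2],"roll": -0.1,"grip": 0},
    {"xyz": [0,0,-0.2],"roll": -0.1,"grip": 0},
    {"xyz": [0,0,-0.2],"roll": -0.1,"grip": 0},
    {"xyz": [0,0,-0.2],"roll": -0.05,"grip": 0},
    {"xyz": [0,0,0],"roll": -0.05,"grip": 0}
  ]
}}

```text
time_s: 22.6
position: [0.5596, -0.0039, 0.0395]
tcp_rot: [[-0.278, 0.961, -0.001], [0.961, 0.278, -0.0], [0.0, -0.001, -1.0]]
force: [-3.3, -0.8, 7.0]
opening: 0.134
grasp_force: 30.0
```

Request:
{"method": "move_arm", "body": {
  "increments": [
    {"xyz": [0,0,0],"roll": -0.03,"grip": 0},
    {"xyz": [0,0,0],"roll": 0,"grip": 0},
    {"xyz": [0,0,0],"roll": 0,"grip": 0},
    {"xyz": [0,0,0],"roll": 0,"grip": 0}
  ]
}}

```text
time_s: 22.93
position: [0.5596, -0.0039, 0.0395]
tcp_rot: [[-0.304, 0.953, -0.001], [0.953, 0.304, -0.0], [0.0, -0.001, -1.0]]
force: [-2.5, -0.2, 6.7]
opening: 0.139
grasp_force: 30.0
```

```bash
python3 -c "from h import *;st()"
```

```text
22.93 pos [ 0.5596 -0.0039  0.0395] yaw 1.88 Ftool [ 0.6 -2.5 -6.7] Mworld [-0.17   0.511 -0.072] tau6 -0.049 open 0.139 gf 30.0
```

Request:
{"method": "move_arm", "body": {
  "increments": [
    {"xyz": [0,0,0],"roll": 0,"grip": 40},
    {"xyz": [0,0,0],"roll": 0,"grip": 40},
    {"xyz": [0,0,0],"roll": 0,"grip": 40},
    {"xyz": [0,0,0],"roll": 0,"grip": 40},
    {"xyz": [0,0,-15],"roll": 0,"grip": 40}
  ]
}}

```text
time_s: 23.35
position: [0.5586, -0.0035, 0.0516]
tcp_rot: [[-0.304, 0.953, -0.005], [0.953, 0.304, 0.001], [0.002, -0.004, -1.0]]
force: [0.3, -0.4, 0.4]
opening: 0.375
grasp_force: 0.0
```

Request:
{"method": "move_arm", "body": {
  "increments": [
    {"xyz": [0,0,-30],"roll": 0,"grip": 40},
    {"xyz": [0,0,-40],"roll": 0,"grip": 40},
    {"xyz": [-20,0,-30],"roll": 0,"grip": 40},
    {"xyz": [-30,0,-30],"roll": 0,"grip": 40},
    {"xyz": [-30,0,-30],"roll": 0,"grip": 40}
  ]
}}

```text
time_s: 23.77
position: [0.5845, -0.0791, 0.2145]
tcp_rot: [[-0.306, 0.952, 0.001], [0.952, 0.306, -0.0], [-0.0, 0.001, -1.0]]
force: [0.7, -0.6, -0.0]
opening: 0.402
grasp_force: 0.0
```

Request:
{"method": "move_arm", "body": {
  "increments": [
    {"xyz": [0,0,0],"roll": 0,"grip": 40},
    {"xyz": [0,0,0],"roll": 0,"grip": 40},
    {"xyz": [0,0,0],"roll": 0,"grip": 40},
    {"xyz": [0,0,0],"roll": 0,"grip": 40}
  ]
}}

```text
time_s: 24.1
position: [0.5826, -0.0778, 0.2109]
tcp_rot: [[-0.305, 0.952, -0.004], [0.952, 0.305, 0.002], [0.003, -0.003, -1.0]]
force: [-0.2, 0.5, -1.1]
opening: 0.4
grasp_force: 0.0
```

```bash
python3 - <<'E'
from h import *
st(); im,d,W,K=wristcam()
C=[(.5603,-.0037),(.5475,.0955),(.64,.0567)]
for c,z in zip(C,(.0975,.0943,.0943)):
    try:
        cen,wa,wh,wm,th=fit(im,W,K,c,zt=z); print(cen.round(4),"wing",wa.round(3),(wh*1e3).round(1))
    except Exception as e: print(c,e)
cv2.imwrite("pics/f.png",cv2.resize(ortho(im,W,K,.05,(.58,.047),.1,.0004),(600,600))[:,:,::-1])
E
```

```text
24.1 pos [ 0.5826 -0.0778  0.2109] yaw 1.88 Ftool [ 0.5 -0.   1.1] Mworld [ 0.02  -0.12  -0.015] tau6 0.001 open 0.4 gf 0.0
[ 0.5603 -0.0043] wing 1.836 [11.7 31.6]
[0.5472 0.0947] wing 0.499 [30.5 11.4]
[0.6652 0.0567] wing 1.571 [ 9.2 59.8]
```

View pics/f.png

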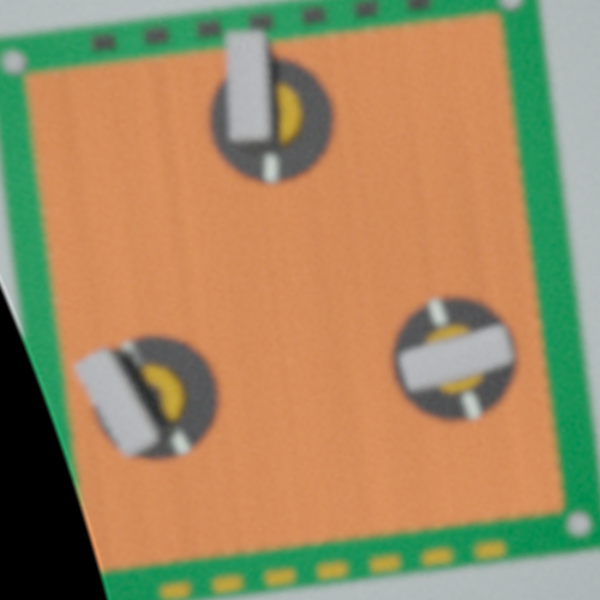

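The final view shows T at (250,85) and L at (115,400) along their marks. R at (455,358) is square to its marks, about 1.5 rad away. Handing in.

```bash
python3 -c "from rig import bot;print(bot.hand_in())"
```

```text
the job is handed in; nothing more can be done
None
```

Handed in after about 24 s of the 70 s: two thumbscrews ran freely and are home along their marks, while the third stiffened about 0.65 rad short of home, so I stopped and backed it out to about 1.5 rad from its marks (the verdict was not returned).

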